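# Turn the slotted block for the next milling pass and clamp it

## Robot

A 6-joint arm with a two-finger parallel gripper is mounted at the origin on the work surface; the furniture and walls round the work are solid. World frame = base frame: x ahead of the robot, y to its left, z up, the work surface at z = 0. Lengths are in m, angles in degrees, forces in N, time in s.
With the tool pointing down it reaches from about 0.35 to 0.85 m from the base axis. Payload 8.1 kg.
Tool frame: the origin (TCP) lies on the centre line of the jaws, within the pads' length; the fingertips stand robot.tcp_to_tips ahead of it and the grasp point (between the pads) lies 2 mm behind it (robot.tcp_to_tips is the distance from the TCP to the fingertips, in m); z points along the fingers, y is the line along which they close (so a half turn about z gives the same grasp; the last joint's range is limited). The gripper opens to 85 mm and grips with 20 to 120 N. Pads are 22 mm wide; open, the fingers measure 114 mm over their backs; the gripper's body (76 mm by 85 mm) begins 54 mm behind the grasp point. The pads swing forward as they close: fully open they stand 13 mm farther back than shut.
Start: joints at [62.028, 7.471, 85.268, -0, 87.261, -4.893], TCP at [0.235, 0.552, 0.248] pointing down, gripper open.
Joint ranges: [-169.43, 169.43], [-51.17, 129.36], [1.28, 143.12], [-76.62, 256.62], [0, 156.53], [-152.29, 152.29]. Speed limits (degrees/s): [136.94, 136.94, 159.86, 180, 180, 180].

## Interface

Orientations are given as a 3x3 rotation matrix whose columns are the frame's x, y, z axes.
In Python, from workcell import robot gives the robot as it stands. Calls block until the motion is done:
- robot.move_pose(position, orientation): joint-space move of the TCP to a pose.
- robot.servo_line(position, rotation=None, rate=0.15, until_force=None): straight line of the TCP; rotation=None keeps the orientation; rate is the mean speed in m/s. With until_force (N) it stops when the force on the tool has changed by that much, and returns True; else False.
- robot.move_joints(angles): joint-space move.
- robot.command_gripper(opening, grip_force=None): finger opening in m; grip_force is the grip in N (None keeps the last); returns when the fingers have stopped.
- robot.sleep(seconds).
- robot.inverse_kinematics(position, orientation): joint angles nearest the present ones, or None.
- robot.get_state(): the state.
- robot.capture(name): name is "scene" or "top" or "wrist"; returns the picture (480x640x3 uint8, blue, green, red); there is no depth.
- robot.camera_info(name): a dict with "fx", "fy", "cx", "cy" (pixels), "dist_coeffs" ([k1, k2, p1, p2, k3] as OpenCV has them; the pictures are not rectified), "R" (3x3) and "t" (3): a world point X has camera coordinates R X + t. Camera axes: x right, y down, z forward; pixel columns grow to the right and rows downward; lengths in m; the calibration is good to about 2 mm. A picture is of the moment at which its call begins: read the wrist's pose just before it. camera_info takes no time and is no camera call; for the wrist camera it gives the pose at the moment of the call.
A pose or a line that the arm cannot do raises robot.MotionError and nothing moves.
- robot.close_job(): hands the job in; it is judged then, once.
Trained networks look in the newest picture that a camera, given by its name, has taken for a name from the list of things; names that differ only in an ending like _2 or _b are one class to them, and where a whole thing is asked for, a point or a joint stands for the part that bears it (a point fixed in the world has none). Each returns a list of dicts, best first, with "conf" (0 to 1); they miss things now and then, are a little off and sometimes report something else, mostly with a low value. They report only what shows in the picture. A call takes as long as a camera call.
- robot.spot_in(camera, target): "rect" ([left, top, width, height] in pixels, round what is visible of it).
- robot.trace(camera, target): "pixels" (480x640 bool, what is visible of it) and "rect" ([left, top, width, height] in pixels, round what is visible of it).
- robot.pinpoint(camera, target): "centre" ([row, column] in pixels: a listed point, or the origin of a listed thing).
The state is a dict: "t": time; "joint_positions": joint angles; "dq": joint speeds; "joint_efforts": joint torques, N m; "ee_pos": TCP position; "eef_rot": TCP orientation; "wrist_force": force on the tool from outside, world axes, zero at the start; "ft_torque": the same for the moment, N m; "width": finger opening in m; "finger_force": force on a finger pad.
Only numpy, scipy, OpenCV 4.12 (cv2) and the standard library are available. Lean on these libraries where they do the work, as an engineer would, in place of code of your own. Each camera call takes 0.05 s, during which the arm holds its last target. There are 200 camera calls.

## Task

The slot in the aluminium block has been milled; now set the block up for the next pass. Roll it a quarter turn so that its blue marked face is on top, and seat it on the green fixture's bed with the slot fitted over the brass key of the fence, flush against the fence and centred in front of the jaw. Then slide the jaw by its red knob until it bears on the block, and leave the bolt, the brass elbow and the centre punch where they lie.

Things in the scene. Friction and masses are not known exactly. Their poses are not given: they have to be found in the camera images.
- block: aluminium block, 60 mm (x) by 44 mm (y) by 44 mm (z), about 0.3 kg; origin at its centre. A slot runs along the middle of its +z face; its -y face is blue with two scribed lines. Starts on the bench, slot up, blue face to the robot's right (yaw within 0.5 rad); its plain end faces (+x, -x) can be gripped. Seated: blue face up, slot toward the fence, its x along the seat's x.
- seat (a point): centre of the correctly seated block in the green fixture, which is fixed to the bench (yaw within 0.25 rad); its y points from the jaw to the fence, x along the fence, z up. The bed (150 mm in x; y -155 to +50) is 22 mm below it, 12 mm above the bench. Steel fence: face at y = +22 mm, 110 mm long, 44 mm high. Two rails 10 mm high on the bed at x = +-30 mm, y -152 to -36.
- jaw (a joint): sliding clamp jaw of the fixture, m: 0 fully back, grows as it slides in the seat's +y toward the fence (end stop 0.058). Its face, 44 mm wide, its top 36 mm above the bed, is at seat y = -67 mm + joint value, so it bears on the seated block at 0.045. Friction about 4 N; it stays where it is left. Starts between 0 and 0.02.
- jaw_knob (a point): on the upright axis of the jaw's red knob, at the height to grip: the knob is 20 mm across, from 15 mm below to 15 mm above this point, which is 67 mm above the bench. Moves with the jaw: at seat y = -110 mm + joint value. The jaw's carriage below it, 50 mm square, has its top 38 mm lower than this point.
- bolt: hexagon bolt, 67 mm long, lying on the bench; leave alone; origin centre of its underside
- elbow: brass elbow fitting, 61 mm long, lying on the bench; leave alone; origin centre of its underside
- punch: dark steel centre punch, 112 mm long, 11 mm thick, lying on the bench; leave alone; origin centre of its underside
- slot (a point): on the block: centre of the slot's mouth, 22 mm from the block's centre along its +z; axes as the block's. The slot is 16 mm wide (y), 8 mm deep and runs the whole 60 mm along x, open at both ends.
- key (a point): middle of the front edge of the brass key on the fence, at seat y = +16 mm, at the seat's height; axes as the seat's. The key is 12 mm high, 80 mm long and stands 6 mm out from the fence toward -y. With the block on the bed, its slot slides over the key in +y with 2 mm to spare above and below.

How it is judged (in metres and radians):
At the end, for the whole second after the job is handed in: The block rests on the bed, blue face up (within 4.5 degrees), slot over the key, flush to the fence (centre within 2.5 mm of the seat across it, 3 mm in height, 10 mm along the fence, parallel within 3.4 degrees), the jaw slid up to it (joint over 0.043), block at rest (x of block in the frame of seat between -0.01 and 0.01 m and y of block in the frame of seat between -0.0025 and 0.0025 m and z of block in the frame of seat between -0.003 and 0.003 m and angle between block's own y axis and vertical above 3.06 rad and angle between the x axis of block and the x axis of seat, either way round below 0.06 rad and value of joint jaw above 0.043 m and linear speed of block below 0.01 m/s); the robot touches nothing.
It fails at once if the bolt is moved more than 30 mm (distance of bolt from where it was at the start of the episode above 0.03 m).
It fails at once if the brass elbow is moved more than 30 mm (distance of elbow from where it was at the start of the episode above 0.03 m).
It fails at once if the centre punch is moved more than 30 mm (distance of punch from where it was at the start of the episode above 0.03 m).
It also fails if it takes over 64 s, if anything falls off the work surface, if the arm or the gripper's body presses on something with over 40 N, if the wrist force passes 120 N, or if a joint passes its speed limit or range.

## Working session

There is one attempt and no reset: what is moved stays moved. The work goes in short steps, each a Python script; the robot and the scene stay as the last script left them, time stands still between calls to the robot, and variables do not carry over. Pictures are saved under pics/ and viewed, at most 10 in all, crops included, and the job is handed in when it is done.

```bash
mkdir -p pics; ls
python3 - <<'E'
from workcell import robot
import cv2, numpy as np
print(robot.tcp_to_tips, robot.get_state()["t"])
for c in ["top","scene"]:
    im=robot.capture(c); cv2.imwrite(f"pics/{c}0.png",im)
    i=robot.camera_info(c); print(c,i["fx"],i["cx"],i["cy"],i["dist_coeffs"],np.round(-np.array(i["R"]).T@i["t"],3), np.round(i["R"],2).tolist())
    for n in ["block","slot","seat","key","jaw_knob","jaw","bolt","elbow","punch"]:
        print(n,[(np.round(d["centre"],1).tolist(),round(d["conf"],2)) for d in robot.pinpoint(c,n)[:2]])
E
```

```text
pics
workcell.py
0.017 0.0
top 546.8628142639342 323.4630393592349 233.83754019596174 [-0.01324618  0.          0.          0.          0.        ] [0.253 0.042 1.296] [[-0.01, -1.0, 0.0], [-0.98, 0.01, -0.18], [0.18, -0.01, -0.98]]
block [([210.7, 428.5], 0.61)]
slot [([208.9, 429.7], 0.57)]
seat [([220.4, 269.7], 0.62)]
key [([224.4, 264.6], 0.68)]
jaw_knob [([216.9, 320.1], 0.92)]Traceback (most recent call last):
  File "<stdin>", line 8, in <module>
ValueError: it knows: block, bolt, elbow, jaw_knob, key, punch, seat, slot
```

```bash
cat > h.py <<'E'
from workcell import robot
import cv2, numpy as np
def ray(info,rc,z):
    K=np.array([[info["fx"],0,info["cx"]],[0,info["fy"],info["cy"]],[0,0,1]])
    u=cv2.undistortPoints(np.array([[[rc[1],rc[0]]]],float),K,np.array(info["dist_coeffs"]))[0,0]
    R=np.array(info["R"]);c=-R.T@np.array(info["t"]);d=R.T@np.array([u[0],u[1],1])
    return c+d*(z-c[2])/d[2]
Z=dict(block=.022,slot=.044,seat=.034,key=.034,jaw_knob=.067,bolt=0,elbow=0,punch=0)
def see(c,names=Z):
    i=robot.camera_info(c);im=robot.capture(c)
    for n in names:
        print(c,n,[(np.round(ray(i,d["centre"],Z[n]),4).tolist(),np.round(d["centre"]).tolist(),round(d["conf"],2)) for d in robot.pinpoint(c,n)[:2]])
    return im,i
E
python3 - <<'E'
from h import *
see("top"); see("scene")
im=robot.capture("scene"); cv2.imwrite("pics/scene0.png",im)
E
```

```text
top block [([0.5376, -0.2149, 0.022], [213.0, 427.0], 0.62)]
top slot [([0.5307, 0.0501, 0.044], [215.0, 316.0], 0.38)]
top seat [([0.5143, 0.1512, 0.034], [223.0, 273.0], 0.85)]
top key [([0.5087, 0.1655, 0.034], [226.0, 267.0], 0.59)]
top jaw_knob [([0.5247, 0.0477, 0.067], [215.0, 317.0], 0.73)]
top bolt [([0.5068, -0.3108, 0.0], [226.0, 466.0], 0.6)]
top elbow [([0.3708, -0.29, 0.0], [283.0, 460.0], 0.55)]
top punch [([0.4169, 0.3871, 0.0], [267.0, 175.0], 0.59)]
scene block [([0.5329, -0.2095, 0.022], [303.0, 389.0], 0.73), ([0.525, 0.1775, 0.022], [215.0, 307.0], 0.64)]
scene slot [([0.532, -0.2143, 0.044], [298.0, 391.0], 0.79), ([0.5169, 0.1478, 0.044], [215.0, 309.0], 0.42)]
scene seat [([0.523, 0.166, 0.034], [214.0, 308.0], 0.67)]
scene key [([0.5194, 0.1854, 0.034], [210.0, 304.0], 0.64)]
scene jaw_knob [([0.5143, 0.0409, 0.067], [230.0, 328.0], 0.55), ([0.5035, -0.2431, 0.067], [304.0, 390.0], 0.18)]
scene bolt []
scene elbow [([0.3725, -0.2905, 0.0], [363.0, 349.0], 0.65)]
scene punch [([0.4276, 0.3923, 0.0], [192.0, 246.0], 0.6)]
```

View pics/top0.png

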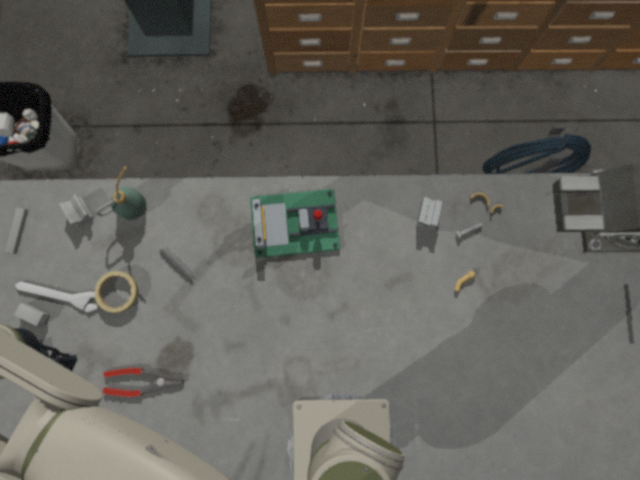

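View pics/scene0.png

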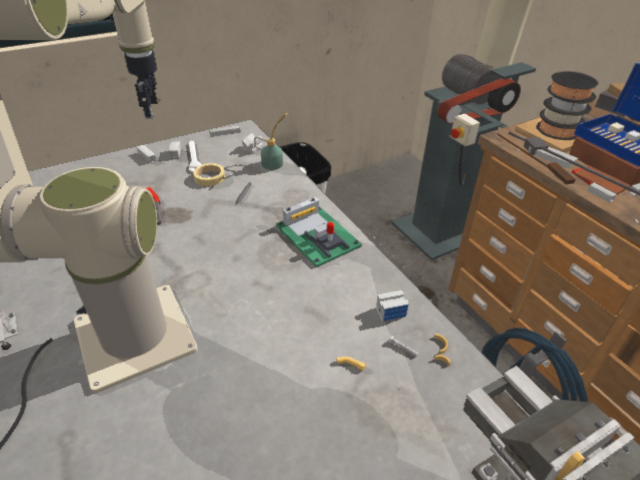

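The block stands near pixel (428, 212) of the top view. The green fixture is near (295, 225), with its fence to the left and the red knob at (318, 214). The punch is at (177, 264), the bolt at (467, 230) and the elbow at (464, 281). In the scene view the blue face is toward the robot's right. I'll refine the poses with the wrist camera.

```bash
cat >> h.py <<'E'
from scipy.spatial.transform import Rotation as Ro
def ori(yaw,tilt=0,flip=False):
    # frame: seat/block yaw; tool y along frame x, tool z down; tilt (deg) about frame x
    s=-1 if flip else 1
    B=np.array([[0,s,0],[s,0,0],[0,0,-1.]])
    return Ro.from_euler("z",yaw).as_matrix()@Ro.from_euler("x",tilt,degrees=True).as_matrix()@B
E
python3 - <<'E'
from h import *
np.set_printoptions(suppress=True,precision=3)
i=robot.camera_info("wrist"); s=robot.get_state()
c=-np.array(i["R"]).T@i["t"]; E=np.array(s["eef_rot"])
print("cam in tool",E.T@(c-s["ee_pos"]), E.T@np.array(i["R"]).T[:,2])
for f in (0,1):
  for t in (-45,0,45):
    for p in ([.535,-.213,.05],[.535,-.213,.2],[.515,.152,.05],[.52,.05,.1]): print(f,t,p,robot.inverse_kinematics(p,ori(0.1,t,f)))
E
```

```text
cam in tool [ 0.068  0.    -0.126] [-0.267 -0.     0.964]
0 -45 [0.535, -0.213, 0.05] [ -2.192  15.657 110.686 -53.841  60.163  23.116]
0 -45 [0.535, -0.213, 0.2] [ -2.192   1.086 108.232 -47.8    70.981   8.636]
0 -45 [0.515, 0.152, 0.05] [ 34.312  30.572  90.705 -38.523  85.527  41.167]
0 -45 [0.52, 0.05, 0.1] [ 25.65   18.889 100.013 -42.111  82.482  33.88 ]
0 0 [0.535, -0.213, 0.05] [-26.81   14.289  99.309  -0.     66.402 -32.54 ]
0 0 [0.535, -0.213, 0.2] [-26.81    5.296  92.683  -0.     82.021 -32.54 ]
0 0 [0.515, 0.152, 0.05] [ 10.972   8.761 105.685  -0.     65.554   5.243]
0 0 [0.52, 0.05, 0.1] [ -0.132   2.635 106.433  -0.     70.932  -5.862]
0 45 [0.535, -0.213, 0.05] [-43.344  42.371  73.251  28.071 100.133 -53.128]
0 45 [0.535, -0.213, 0.2] [-43.344  32.056  70.997  29.78  111.147 -46.824]
0 45 [0.515, 0.152, 0.05] [-15.115  20.229 104.857  42.418  78.431 -38.685]
0 45 [0.52, 0.05, 0.1] [-24.754  19.133  99.704  37.56   88.463 -40.959]
1 -45 [0.535, -0.213, 0.05] None
1 -45 [0.535, -0.213, 0.2] None
1 -45 [0.515, 0.152, 0.05] [  34.312   30.572   90.705  -38.523   85.527 -138.833]
1 -45 [0.52, 0.05, 0.1] [  25.65    18.889  100.013  -42.111   82.482 -146.12 ]
1 0 [0.535, -0.213, 0.05] [-26.81   14.289  99.309  -0.     66.402 147.46 ]
1 0 [0.535, -0.213, 0.2] [-26.81    5.296  92.683  -0.     82.021 147.46 ]
1 0 [0.515, 0.152, 0.05] None
1 0 [0.52, 0.05, 0.1] None
1 45 [0.535, -0.213, 0.05] [-43.344  42.371  73.251  28.071 100.133 126.872]
1 45 [0.535, -0.213, 0.2] [-43.344  32.056  70.997  29.78  111.147 133.176]
1 45 [0.515, 0.152, 0.05] [-15.115  20.229 104.857  42.418  78.431 141.315]
1 45 [0.52, 0.05, 0.1] [-24.754  19.133  99.704  37.56   88.463 139.041]
```

Run:
```python
from h import *
np.set_printoptions(suppress=True,precision=4)
for k,p,n in (("fix",[.516,.11,.27],["seat","key","jaw_knob"]),("blk",[.535,-.213,.23],["block","slot"])):
    robot.move_pose(p,ori(0.1 if k=="fix" else 0)); robot.sleep(.3)
    im,i=see("wrist",n); cv2.imwrite(f"pics/{k}1.png",im)
    np.savez(f"{k}1.npz",**{a:np.array(b) for a,b in i.items()})
    if k=="blk":
        t=robot.trace("wrist","block")[:1]
        for d in t: print(d["conf"],d["rect"]); np.save("blkmask.npy",d["pixels"])
print(robot.get_state()["t"])
```

```text
wrist seat [([0.5154, 0.1571, 0.034], [159.0, 324.0], 0.55)]
wrist key [([0.516, 0.171, 0.034], [143.0, 326.0], 0.65)]
wrist jaw_knob [([0.5228, 0.051, 0.067], [286.0, 320.0], 0.83)]
wrist block [([0.5351, -0.2134, 0.022], [219.0, 319.0], 0.67)]
wrist slot [([0.539, -0.2134, 0.044], [225.0, 324.0], 0.82)]
0.95 [276.6, 185.3, 89.8, 79.0]
5.3833
```

View pics/fix1.png

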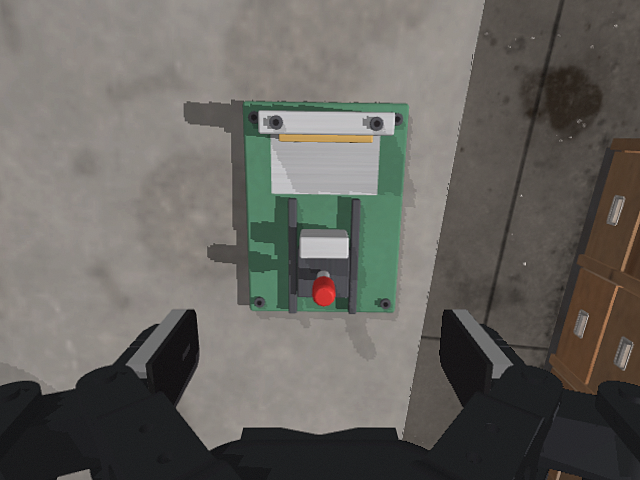

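View pics/blk1.png

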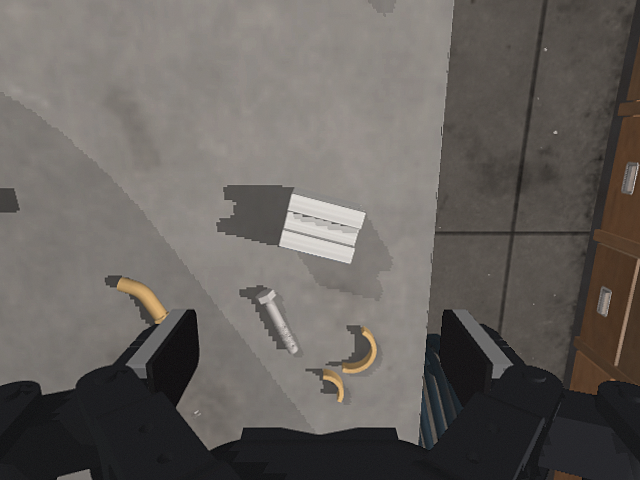

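The fixture view shows the brass key at row 139, columns 279–372, and the knob at (324, 290). The block is centred at (322, 228) with its x axis turned slightly clockwise, and the bolt lies close by at (280, 320). I'll fit the outlines next.

Run:
```python
from h import *
np.set_printoptions(suppress=True,precision=4)
def fit(mask,k,z):
    i=dict(np.load(k+"1.npz")); n,l,st,_=cv2.connectedComponentsWithStats(mask.astype(np.uint8)); j=1+np.argmax(st[1:,4])
    print("px",st[j]); m=l==j
    c=cv2.findContours(m.astype(np.uint8),cv2.RETR_EXTERNAL,cv2.CHAIN_APPROX_NONE)[0][0][:,0]
    w=np.array([ray(i,(p[1],p[0]),z)[:2] for p in c])
    b=cv2.boxPoints(cv2.minAreaRect((w*1000).astype(np.float32))); ctr=b.mean(0)
    e=b-np.roll(b,1,0); L=np.linalg.norm(e,axis=1); print("centre",ctr,"sizes",L[:2],"yaws",np.arctan2(e[:2,1],e[:2,0]))
im=cv2.imread("pics/fix1.png"); h=cv2.cvtColor(im,cv2.COLOR_BGR2HSV)
roi=np.zeros(h.shape[:2],bool); roi[90:320,230:420]=1
fit(roi&(abs(h[...,0].astype(int)-20)<8)&(h[...,1]>110),"fix",.040)
g=roi&(abs(h[...,0].astype(int)-73)<20)&(h[...,1]>80); fit(cv2.morphologyEx(g.astype(np.uint8),cv2.MORPH_CLOSE,np.ones((5,5)))>0,"fix",.012)
im=cv2.imread("pics/blk1.png"); hb=cv2.cvtColor(im,cv2.COLOR_BGR2HSV)
roi=np.zeros(h.shape[:2],np.uint8); roi[180:275,265:375]=1
for th in (165,180):
    b=cv2.morphologyEx(((hb[...,2]>th)&(roi>0)).astype(np.uint8),cv2.MORPH_CLOSE,np.ones((15,15))); fit(b>0,"blk",.044)
fit(np.load("blkmask.npy"),"blk",.044)
```

```text
px [279 134  94   9 664]
centre [514.6885 174.9598] sizes [78.8801  5.939 ] yaws [-3.0544 -1.4836]
px [  243   102   166   210 15669]
centre [520.8903 104.3599] sizes [148.5086 202.6971] yaws [-3.0523 -1.4815]
px [ 279  194   87   70 3999]
centre [ 537.3083 -216.9802] sizes [43.4467 59.7448] yaws [-1.8255 -0.2547]
px [ 279  194   87   70 3970]
centre [ 537.2128 -217.0005] sizes [43.387  59.4516] yaws [-1.826  -0.2552]
px [ 278  187   87   77 4565]
centre [ 537.2726 -214.4311] sizes [50.3294 60.0935] yaws [-1.8337 -0.2629]
```

```bash
cat >> h.py <<'E'
def go(C,R,back=.0,line=False,**k):
    p=np.array(C,float)-R[:,2]*back
    return robot.servo_line(p,R,**k) if line else robot.move_pose(p,R)
E
python3 - <<'E'
from h import *
np.set_printoptions(suppress=True,precision=4)
def st(m): s=robot.get_state(); print(m,round(s["t"],2),np.array(s["ee_pos"]),s["width"],np.round(s["wrist_force"],1),round(s["finger_force"],1))
R=ori(-.255); c=[.5373,-.217]
go([*c,.10],R); go([*c,.025],R,line=1)
robot.command_gripper(.05,60); st("grip")
go([*c,.07],R,line=1)
R=ori(0); c=[.52,-.16]
go([*c,.07],R); print(go([*c,.024],R,line=1,rate=.08,until_force=5)); st("down")
robot.command_gripper(.085); go([*c,.12],R,line=1)
R=ori(0,45); print(R[:,2])
C=[*c,.022]
go(C,R,.08); print(go(C,R,.005,line=1,until_force=8)); st("tilt")
robot.command_gripper(.05,60); st("grip")
im=robot.capture("scene"); cv2.imwrite("pics/s2.png",cv2.resize(im[150:420,250:570],None,fx=2,fy=2))
E
```

```text
grip 6.97 [ 0.5386 -0.2177  0.027 ] 0.058831036251499796 [-0.3  0.1  5.6] 66.2
True
down 8.3 [ 0.5189 -0.1601  0.0264] 0.05887246996686458 [-0.6 -0.5  1.9] 67.3
[ 0.      0.7071 -0.7071]
False
tilt 10.84 [ 0.5207 -0.1633  0.0266] 0.08493890263866541 [ 0.7 -0.8  0.2] 0.0
grip 11.2 [ 0.5207 -0.1649  0.0268] 0.059326132689673815 [-1.2 -3.7  5.7] 65.3
```

View pics/s2.png

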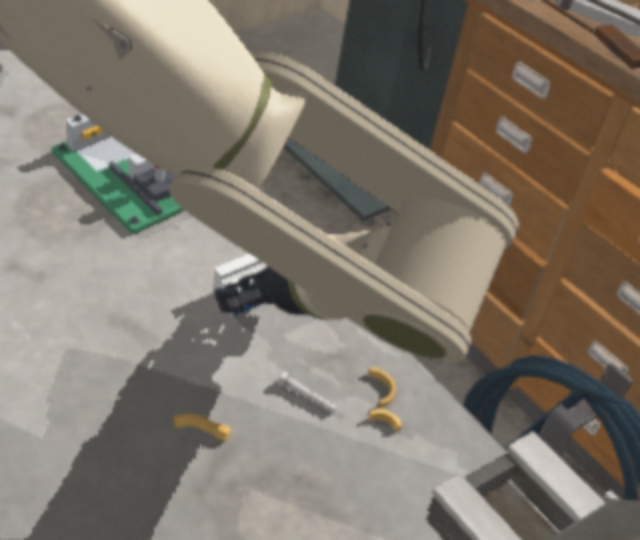

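The picture shows the tilted gripper holding the block at about (245, 280), and the bolt, still in place, at (305, 395). Next I'll roll the block, set it down and look again.

Run:
```python
from h import *
np.set_printoptions(suppress=True,precision=4)
def st(m): s=robot.get_state(); print(m,round(s["t"],2),np.array(s["ee_pos"]),s["width"],np.round(s["wrist_force"],1),round(s["finger_force"],1))
c=[.52,-.16]; B=.0068
go([*c,.12],ori(0,45),B,line=1); st("up")
R=ori(0,-45); go([*c,.12],R,B); st("rolled")
go([*c,.035],R,B,line=1); print(go([*c,.018],R,B,line=1,rate=.03,until_force=5)); st("down")
robot.command_gripper(.085); go([*c,.022],R,.1,line=1)
R=ori(0); robot.move_pose([.52,-.16,.23],R); robot.sleep(.3)
im,i=see("wrist",["block"]); cv2.imwrite("pics/blk2.png",im[80:360,160:480]); cv2.imwrite("blk2.png",im)
np.savez("blk21.npz",**{a:np.array(b) for a,b in i.items()})
h=cv2.cvtColor(im,cv2.COLOR_BGR2HSV); m=(abs(h[...,0].astype(int)-110)<14)&(h[...,1]>110)
m[300:]=0
n,l,s,_=cv2.connectedComponentsWithStats(cv2.morphologyEx(m.astype(np.uint8),cv2.MORPH_CLOSE,np.ones((7,7)))); j=1+np.argmax(s[1:,4]); print(s[j])
ct=cv2.findContours((l==j).astype(np.uint8),0,cv2.CHAIN_APPROX_NONE)[0][0][:,0]
w=np.array([ray(i,(p[1],p[0]),.044)[:2]*1000 for p in ct],np.float32); print(cv2.minAreaRect(w)); st("")
```

```text
up 12.06 [ 0.5195 -0.1645  0.1237] 0.05956406550084041 [ 0.1  0.3 -3.2] 64.7
rolled 13.31 [ 0.519  -0.1554  0.1237] 0.059347321972308166 [-0.1 -0.2 -4. ] 65.3
True
down 14.5 [ 0.5205 -0.1552  0.0271] 0.059409216276841065 [0.8 1.9 4.3] 66.1
wrist block [([0.5202, -0.1567, 0.022], [216.0, 321.0], 0.7)]
[ 285  199   73   51 3652]
((520.1998901367188, -159.06581115722656), (56.3519287109375, 40.130306243896484), 0.16313213109970093)
 16.93 [ 0.5199 -0.1591  0.2291] 0.08502674016357505 [-0.8  0.4  0.2] 0.0
```

View pics/blk2.png

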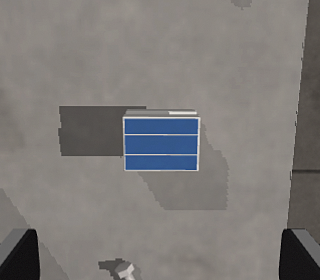

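The picture shows the blue face up, centred at about (161, 143) in the crop, square to the frame, with the slot side toward the fence. I'll grip it vertically and seat it.

```bash
cat >> h.py <<'E'
YAW=.088; SEAT=np.array([.5163,.1564])
def P(u,v,z): c,s=np.cos(YAW),np.sin(YAW); return np.array([*(SEAT+[u*c-v*s,u*s+v*c]),z])
def st(m): s=robot.get_state(); print(m,round(s["t"],2),np.round(s["ee_pos"],4),round(s["width"],4),np.round(s["wrist_force"],1),round(s["finger_force"],1))
E
python3 - <<'E'
from h import *
np.set_printoptions(suppress=True,precision=4)
c=[.5202,-.1591]; R=ori(.003)
go([*c,.09],R); go([*c,.027],R,line=1); robot.command_gripper(.05,60); st("grip")
go([*c,.15],R,line=1)
R=ori(YAW); go(P(0,-11,.15)*0+P(0,-.011,.15),R)
go(P(0,-.011,.052),R,line=1); st("above"); print(go(P(0,-.011,.036),R,line=1,rate=.03,until_force=5)); st("down")
z=robot.get_state()["ee_pos"][2]
print(go(P(0,.006,z),R,line=1,rate=.03,until_force=12)); st("slid")
robot.command_gripper(.085); st("open")
e=np.array(robot.get_state()["ee_pos"]); e[2]+=.1; robot.servo_line(e)
go(P(0,-.045,.27),R); robot.sleep(.3)
im,i=see("wrist",["jaw_knob","block"]); cv2.imwrite("pics/seat1.png",im[60:360,160:480])
cv2.imwrite("seat1.png",im); np.savez("seat11.npz",**{a:np.array(b) for a,b in i.items()}); st("")
E
```

```text
grip 18.48 [ 0.5217 -0.1597  0.0291] 0.0591 [-0.8 -0.1  7.9] 66.2
above 21.41 [0.5181 0.1452 0.0529] 0.0591 [ 0.7 -0.1 -2.6] 65.0
True
down 21.84 [0.5178 0.1456 0.041 ] 0.0591 [-2.  -1.2  6.9] 66.7
True
slid 22.26 [0.5168 0.1551 0.041 ] 0.0589 [ 0.6 -1.4  4.1] 66.2
open 22.64 [0.5161 0.1545 0.0402] 0.0847 [-0.1 -0.2  0.1] 0.0
wrist jaw_knob [([0.5252, 0.0462, 0.067], [294.0, 320.0], 0.92)]
wrist block [([0.5131, 0.157, 0.022], [159.0, 317.0], 0.96)]
 24.52 [0.52   0.1117 0.2694] 0.0851 [-0.6  0.3  0.4] 0.0
```

View pics/seat1.png

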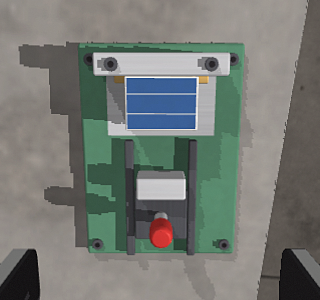

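The picture shows the block blue side up on the bed with the key inside its slot, since brass shows only at both ends (row 78). The knob is at (162, 233) in the crop. Next is the jaw.

Run:
```python
from h import *
np.set_printoptions(suppress=True,precision=4)
R=ori(YAW); v=-.107
go(P(0,v,.13),R); robot.command_gripper(.06); go(P(0,v,.068),R,line=1,rate=.1,until_force=10); st("at knob")
robot.command_gripper(.0,40); st("grip")
z=robot.get_state()["ee_pos"][2]
print(go(P(0,-.055,z),R,line=1,rate=.03,until_force=18)); st("slid")
def vv(): e=np.array(robot.get_state()["ee_pos"])[:2]-SEAT; return -e[0]*np.sin(YAW)+e[1]*np.cos(YAW)
print("v",vv())
robot.command_gripper(.06); e=np.array(robot.get_state()["ee_pos"]); e[2]=.16; robot.servo_line(e)
robot.command_gripper(.085); go(P(0,-.045,.27),R); robot.sleep(.3)
im,i=see("wrist",["jaw_knob"]); cv2.imwrite("pics/seat2.png",cv2.resize(im[90:310,200:440],None,fx=2.5,fy=2.5))
h=cv2.cvtColor(im,cv2.COLOR_BGR2HSV); m=(abs(h[...,0].astype(int)-110)<14)&(h[...,1]>110); m[300:]=0; m[:,:230]=0; m[:,420:]=0
n,l,s,_=cv2.connectedComponentsWithStats(cv2.morphologyEx(m.astype(np.uint8),cv2.MORPH_CLOSE,np.ones((7,7)))); j=1+np.argmax(s[1:,4]); print(s[j])
ct=cv2.findContours((l==j).astype(np.uint8),0,cv2.CHAIN_APPROX_NONE)[0][0][:,0]
r=cv2.minAreaRect(np.array([ray(i,(p[1],p[0]),.056)[:2]*1000 for p in ct],np.float32)); print(r)
d=np.array(r[0])/1000-SEAT; print("u,v",d[0]*np.cos(YAW)+d[1]*np.sin(YAW),-d[0]*np.sin(YAW)+d[1]*np.cos(YAW)); st("")
```

```text
at knob 26.32 [0.5261 0.0498 0.0684] 0.0599 [ 0.2 -0.1  0.5] 0.0
grip 26.77 [0.5259 0.0498 0.0689] 0.0184 [-3.5 -0.1  5.9] 39.2
True
slid 28.11 [0.522  0.0933 0.0689] 0.0184 [ 0.5 -1.3  4.6] 39.1
v -0.06340363535520624
wrist jaw_knob [([0.5195, 0.0916, 0.067], [242.0, 318.0], 0.59)]
[ 286  138   70   50 3415]
((516.3721923828125, 155.9887237548828), (56.270931243896484, 39.41779327392578), 5.0480451583862305)
u,v 3.576741880264994e-05 -0.00041602954424661213
 30.64 [0.5199 0.1114 0.2691] 0.085 [ 0.7  0.8 -0.4] 0.0
```

View pics/seat2.png

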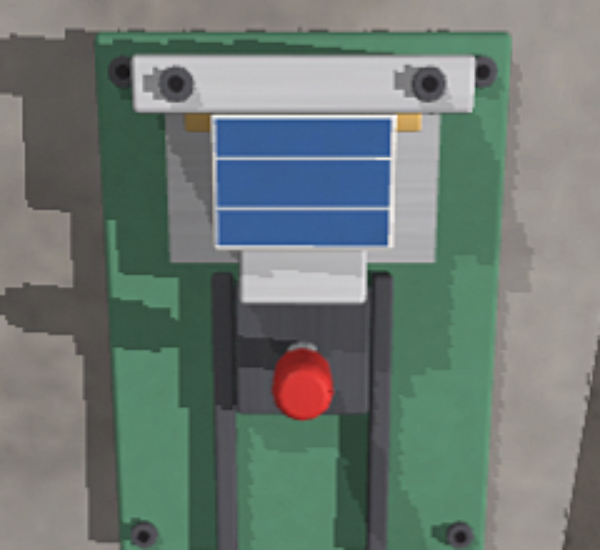

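The picture shows the block flush to the fence (fitted 0.4 mm off the seat across it and centred along it). The jaw bears on its rear edge (row 250), and the gripper is clear.

```bash
python3 -c "
from workcell import robot
print(robot.close_job())"
```

```text
the job is handed in; nothing more can be done
None
```

The job is handed in, result not reported: my last wrist-camera fit had the block blue face up over the key, about 0.4 mm from the seat centre with the jaw against it, and nothing touched the bolt, elbow or punch as far as I saw, though I did not re-measure them.

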